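# Shut a gas line and take out its bayonet filter

### The arm

A 7-joint arm with a two-finger parallel gripper is mounted at the origin on the work surface. World frame = base frame: x ahead of the robot, y to its left, z up, the work surface at z = 0. Lengths are in m, angles in rad, forces in N, time in s.
With the tool pointing down it reaches from about 0.425 to 0.8 m from the base axis. Payload 8.3 kg.
Tool frame: the origin (TCP) lies at the very end of the fingers, on their centre line; the grasp point (between the pads) lies 19 mm behind it (ctrl.grasp_offset is the distance from the TCP to the grasp point, in m); x points along the fingers, y is the direction in which the jaws open and shut, and the axes are right-handed (so a half turn about x gives the same grasp; the last joint's range is limited). The gripper opens to 85 mm and grips with 20 to 120 N. Pads are 22 mm wide; open, the fingers measure 114 mm over their backs; the gripper's body (76 mm by 85 mm) begins 54 mm behind the grasp point. The pads swing forward as they close: fully open they stand 13 mm farther back than shut.
Start: joints at [1.246, 0.383, 0.016, 1.37, -0.006, 1.388, -0.046], TCP at [0.162, -0.604, 0.231] pointing down, gripper open.
Joint ranges: [-2.95, 2.95], [-0.25, 2.06], [-1.52, 1.56], [0.18, 2.33], [-1.44, 4.58], [0.02, 2.06], [-3.01, 3.01]. Speed limits (rad/s): [2.39, 2.39, 3.01, 3.01, 3.14, 3.14, 3.14].

### API

Orientations are given as [roll, pitch, yaw] about the fixed x, y, z axes, in that order (R = Rz(yaw) Ry(pitch) Rx(roll)).
In Python, from cell import ctrl, optics gives the robot as it stands.
- The arm moves only by the tool drive_tool, never from a script. Its argument "moves" is text: rows parted by semicolons, each of 6 numbers parted by spaces: the shift along the world's x, y, z in mm, then the turn, a rotation vector about the world's x, y, z in degrees. A call has 1 to 20 rows; each row shifts and turns the commanded pose from where the row before left it; what a row does not reach is not made up. A row lasts 1/10 s, in which the tool goes at most 50 mm and 8.59 degrees, less where a joint would pass 70% of its speed; a pose out of reach is approached as far as the arm can. A call with a gripper value outside its range is refused whole. "claw" is the opening, from 0 (shut) to 1 (fully open), set as the call begins (left out, the last holds). The fingers move at their own pace and stop on an object; "grip_force" is the grip in N (left out, the last holds). Time passes only in rows, so rows that do not move let the fingers close. It gives the time, the measured TCP pose, the force and the opening at its end, in the units of the state.
- ctrl.get_obs(): the state, without advancing time (a new reading comes with each control period).
- optics.camera(name): name is "scene" or "top" or "wrist"; returns a dict with "frame" (400x640x3 uint8, red, green, blue), "fx", "fy", "cx", "cy" (pixels), "distortion" ([k1, k2, p1, p2, k3] as OpenCV has them; the pictures are not rectified), "view" (4x4, takes a point from world to camera coordinates); the wrist camera has in their place "tool_from_camera" (4x4, takes a point from camera to tool coordinates, whose origin is the TCP and whose axes are the tool frame's). Camera axes: x right, y down, z forward; pixel columns grow to the right and rows downward; lengths in m; the calibration is good to about 2 mm. A picture is of the moment at which its call begins: read the wrist's pose just before it. There is no depth.
- ctrl.finish_job(): hands the job in, once; it reports no verdict.
The state is a dict: "time_s": time; "joints": joint angles; "joint_velocities": joint speeds; "joint_efforts": joint torques, N m; "position": TCP position; "tool_rot": TCP orientation; "wrist_force": force on the tool from outside, world axes, zero at the start; "torque": the same for the moment, N m; "finger_gap": finger opening in m.
Only numpy, scipy, OpenCV 4.12 (cv2) and the standard library are available. Lean on these libraries where they do the work, as an engineer would, in place of code of your own. Each camera call takes 0.05 s, during which the arm holds its last target. There are 200 camera calls.

### The job

Two small gas lines stand on the lab bench, each with a lever valve and a bayonet filter cartridge. On the line that carries the tall cartridge, turn the valve lever a quarter turn until it is fully shut; only then unlock the tall cartridge by turning it counter-clockwise (seen from above) to its stop, lift it straight out and set it down gently, standing upright on the floor of the white tray, without dropping it. Leave the other line, with its squat cartridge and its open valve, and the bottle, the jar and the beaker where they are.

Things in the scene. Friction and masses are not known exactly. Their poses are not given: they have to be found in the camera images.
- line_a: Gas line with the TALL cartridge, fixed: grey base plate 290 x 90 x 12 mm, origin at the centre of its underside, x along the steel pipe (pipe top 53 mm up), roughly away from the robot. Brass valve at x = -85 mm, square aluminium filter head 90 x 90 mm at x = +60 mm, its top 85 mm up.
- line_b: The other gas line, same shape and frame as line_a, but with the SQUAT cartridge; to be left alone.
- line_a_head (a point): Centre of the filter head's top on line_a, on the cartridge's axis; x along the pipe. Bayonet: locked, the wing bar lies 0.2 to 0.6 rad counter-clockwise (from above) of x; turn counter-clockwise, under 0.2 N m, to the hard stop, bar across the pipe (1.57 to 1.65 rad), where the lugs are in the slots and it lifts straight out. It cannot be pulled out elsewhere.
- valve_a (a joint): Valve lever of line_a, rad: 0 = open, lever along the pipe pointing from the valve to the filter head (+x of the line); turns counter-clockwise from above to a hard stop at 1.57 = shut, lever square across the pipe, pointing to the line's +y. Starts at 0 to 0.15. Friction 0.15 N m; stays where left.
- valve_a_handle (a point): Point on line_a's lever 60 mm from its upright pivot, half-way up the bar; x along the lever, away from the pivot. Steel bar reaching 85 mm from the pivot, 16 mm wide, 22 mm high, 75 to 97 mm over the bench; pivot at x = -85 mm, y = 0 of the line. 22 mm free between bar and pipe.
- valve_b (a joint): Valve lever of line_b, as valve_a; open (0 to 0.15), to be left.
- valve_b_handle (a point): As valve_a_handle, on line_b.
- tall_filter_mid (a point): Tall grey cartridge, 134 mm high, 0.2 to 0.42 kg; point: its centre, 67 mm over the flat foot; x along its wing bar. From the foot: shank radius 20 mm, lugs to radius 30 at 29-37 mm; collar radius 32 at 50-58; body radius 27 to 98; wing bar 60 long (x) x 16 thick, 98-134 mm, to grip across its thickness. Installed, the foot is 35 mm over the bench; lift over 50 mm to clear the head.
- squat_filter_mid (a point): Squat grey cartridge in line_b, 94 mm high, centre 47 mm above its foot, collar radius 37 mm with the same wing bar straight on it; top at 129 mm over the bench. To be left.
- tray: White plastic tray 240 (x) x 130 (y) x 30 mm, fixed, origin at the centre of its underside; walls and floor 5 mm thick.
- beaker_mid (a point): Glass beaker standing in the tray, radius 28 mm, 75 mm high; its centre. Somewhere along the tray's middle line; the rest of the tray is free.
- tall_bottle_mid (a point): White bottle, radius 27 mm, 170 mm high, standing on the bench beside the head of line_a; its centre.
- jar_mid (a point): Amber jar, radius 27 mm, 100 mm high, beside the head of line_b; its centre.

How it is judged:
By the outcome, as a careful person would: the job done as asked, in the order asked, and still so for the second after the job is handed in, with the robot touching nothing.
It also fails if it takes over 64 s, if anything falls off the work surface, if the arm or the gripper's body presses on something with over 40 N, if the wrist force passes 120 N, or if a joint passes its speed limit or range.

## Working session

There is one attempt and no reset: what is moved stays moved. The work goes in short steps, Python scripts to look and compute and a tool call to move; the robot and the scene stay as the last step left them, time stands still between calls to the robot, and variables do not carry over. Pictures are saved under pics/ and viewed, about 8 in all and at most 12, crops included, and the job is handed in when it is done.

Besides the shell and the picture viewer there is one more tool, called after "Emit:" by a JSON object that holds its "api" and its "payload". drive_tool: Moves the arm, as the interface text tells. Its arguments: {"type":"object","properties":{"moves":{"type":"string"},"claw":{"type":"number"},"grip_force":{"type":"number"}},"required":["moves"]}

```bash
mkdir -p pics; ls; python3 - <<'E'
from cell import ctrl, optics
import cv2,pickle,numpy as np
o=ctrl.get_obs();print({k:np.round(v,3) for k,v in o.items()},ctrl.grasp_offset)
for n in("scene","top"):
    c=optics.camera(n);pickle.dump(c,open(f"pics/{n}0.pkl","wb"));cv2.imwrite(f"pics/{n}0.png",c["frame"][:,:,::-1])
    print(n,c["fx"],c["fy"],c["cx"],c["cy"],c["distortion"]);print(np.round(c["view"],3))
E
```

```text
pics
{'time_s': np.float64(0.0), 'joints': array([ 1.246,  0.384,  0.016,  1.371, -0.006,  1.388, -0.046]), 'joint_velocities': array([-0.001, -0.001,  0.001, -0.   , -0.001, -0.   , -0.001]), 'joint_efforts': array([-1.0000e-03, -6.2760e+01,  8.4400e-01, -3.7183e+01,  1.6000e-02,
        1.4000e-02,  0.0000e+00]), 'position': array([ 0.162, -0.603,  0.23 ]), 'tool_rot': array([-1.564,  1.569,  1.839]), 'wrist_force': array([0.121, 0.32 , 0.197]), 'torque': array([ 0.009, -0.033,  0.025]), 'finger_gap': np.float64(0.086)} 0.0187
scene 409.55289555810106 409.55289555810106 313.932735638525 197.66358862599867 [-0.08747011  0.          0.          0.          0.        ]
[[ 0.291  0.957  0.01  -0.116]
 [ 0.614 -0.179 -0.769 -0.261]
 [-0.734  0.23  -0.639  1.364]
 [ 0.     0.     0.     1.   ]]
top 389.70455872834054 389.70455872834054 314.4186015177112 195.2878810520331 [-0.04654761  0.          0.          0.          0.        ]
[[-0.022 -1.     0.005 -0.026]
 [-0.987  0.021 -0.159  0.565]
 [ 0.159 -0.008 -0.987  0.871]
 [ 0.     0.     0.     1.   ]]
```

View pics/scene0.png

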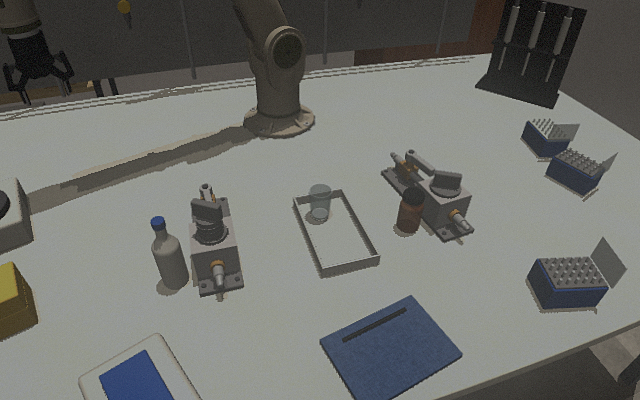

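View pics/top0.png

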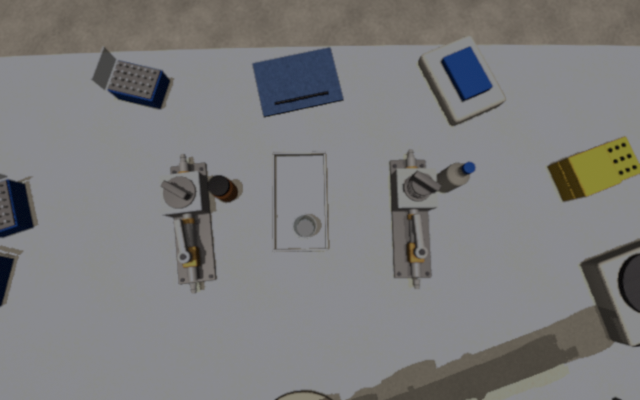

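The scene view shows line A with the tall cartridge at about (210,240), with the bottle beside it at (165,255). The tray is at (335,235), with the beaker at (318,203). In the top view, line A is on the right (head ~(415,190), pivot ~(420,252)) and the tray spans (274..328, 152..251). Next I'll zoom in on line A.

```bash
python3 - <<'E'
import cv2,numpy as np
t=cv2.imread("pics/top0.png")[145:295,380:480];s=cv2.imread("pics/scene0.png")[175:305,145:250]
t=cv2.resize(t,None,fx=4,fy=4,interpolation=2);s=cv2.resize(s,None,fx=3.8,fy=3.8,interpolation=2)
im=np.zeros((600,400+s.shape[1],3),np.uint8);im[:600,:400]=t;im[:s.shape[0],400:]=s
cv2.imwrite("pics/zoom.png",cv2.convertScaleAbs(im,alpha=1.4))
E
```

```text
(no output)
```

View pics/zoom.png

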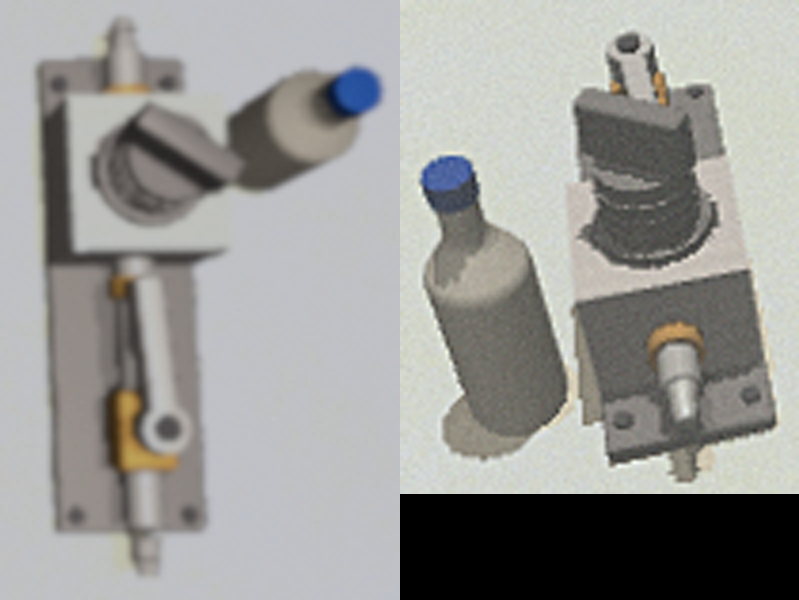

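```bash
cat > h.py <<'E'
import cv2,numpy as np,pickle
from scipy.spatial.transform import Rotation as Ro
def T_tool(o):
    T=np.eye(4);T[:3,:3]=Ro.from_euler('xyz',o["tool_rot"]).as_matrix();T[:3,3]=o["position"];return T
def wfc(c,T=None): return np.linalg.inv(c["view"]) if "view" in c else T@c["tool_from_camera"]
def ray(c,uv,T=None):
    K=np.array([[c["fx"],0,c["cx"]],[0,c["fy"],c["cy"]],[0,0,1]])
    p=cv2.undistortPoints(np.array(uv,float).reshape(-1,1,2),K,np.array(c["distortion"])).reshape(-1,2)
    W=wfc(c,T);return W[:3,3],np.c_[p,np.ones(len(p))]@W[:3,:3].T
def onz(c,uv,z,T=None):
    o,d=ray(c,uv,T);return o+d*((z-o[2])/d[:,2])[:,None]
E
python3 - <<'E'
from h import *
c=pickle.load(open("pics/top0.pkl","rb"))
print(wfc(c)[:3,3])
def z(name,pts,h):
    p=onz(c,[(380+u/4,145+v/4) for u,v in pts],h);print(name,np.round(p[:,:2],3).tolist())
z("plate",[(38,62),(55,528),(205,528),(182,62)],.012)
z("head",[(72,97),(72,250),(228,248)],.085)
z("lever piv,end",[(167,430),(147,278)],.097)
z("bar",[(150,105),(243,160),(130,130),(222,188)],.169)
z("cartcoll",[(92,180),(150,222),(200,180)],.093)
z("bottlecap",[(355,92)],.17)
p=onz(c,[(274,152),(328,152),(274,251),(328,251)],.03);print("tray",np.round(p,3).tolist())
p=onz(c,[(308,226),],.0);print("beaker",np.round(p,3).tolist())
p=onz(c,[(308,226),],.075);print("beaker",np.round(p,3).tolist())
s=pickle.load(open("pics/scene0.pkl","rb"));
p=onz(s,[(145+(u-400)/3.8,175+v/3.8) for u,v in [(577,95),(690,120),(588,88),(692,103)]],.169);print("scenebar",np.round(p,3).tolist())
E
```

```text
[ 0.41918886 -0.03093995  0.95019507]
plate [[0.653, -0.227], [0.37, -0.222], [0.367, -0.312], [0.652, -0.317]]
head [[0.614, -0.23], [0.526, -0.225], [0.525, -0.313]]
lever piv,end [[0.425, -0.269], [0.508, -0.263]]
bar [[0.59, -0.251], [0.56, -0.297], [0.577, -0.24], [0.546, -0.285]]
cartcoll [[0.565, -0.237], [0.54, -0.268], [0.563, -0.298]]
bottlecap [[0.595, -0.358]]
tray [[0.676, 0.058, 0.03], [0.673, -0.074, 0.03], [0.437, 0.059, 0.03], [0.434, -0.067, 0.03]]
beaker [[0.496, -0.021, 0.0]]
beaker [[0.49, -0.022, 0.075]]
scenebar [[0.558, -0.295, 0.169], [0.593, -0.243, 0.169], [0.554, -0.29, 0.169], [0.581, -0.24, 0.169]]
```

```bash
python3 - <<'E'
from h import *
from cell import ctrl,optics
o=ctrl.get_obs();print(np.round(T_tool(o),3))
c=optics.camera("wrist");print(np.round(c["tool_from_camera"],3),c["fx"])
E
```

```text
[[-0.     0.259 -0.966  0.162]
 [ 0.002 -0.966 -0.259 -0.603]
 [-1.    -0.002  0.     0.23 ]
 [ 0.     0.     0.     1.   ]]
[[-0.001 -0.295  0.955 -0.142]
 [ 1.    -0.001  0.     0.001]
 [ 0.001  0.955  0.295 -0.076]
 [ 0.     0.     0.     1.   ]] 290.1285245546261
```

Emit:
{"api": "drive_tool", "payload": {"moves": "34 33 4 0 0 4.2;34 33 4 0 0 4.2;34 33 4 0 0 4.2;34 33 4 0 0 4.2;34 33 4 0 0 4.2;34 33 4 0 0 4.2;34 33 4 0 0 4.2;34 33 4 0 0 4.2;34 33 4 0 0 4.2;34 30 4 0 0 4.2;0 0 0 0 0 0;0 0 0 0 0 0", "claw": 0}}

```text
time_s: 1.35
position: [0.5025, -0.2754, 0.2708]
tool_rot: [-1.845, 1.57, 2.294]
wrist_force: [-1.0, -1.2, 0.2]
finger_gap: 0.0004
```

```bash
python3 - <<'E'
from h import *
from cell import ctrl,optics
o=ctrl.get_obs();print(np.round(T_tool(o),3))
c=optics.camera("wrist");c["T"]=T_tool(o);pickle.dump(c,open("pics/w1.pkl","wb"))
cv2.imwrite("pics/w1.png",c["frame"][:,:,::-1])
E
```

```text
[[-0.001  0.84  -0.542  0.502]
 [ 0.001 -0.542 -0.84  -0.275]
 [-1.    -0.001 -0.     0.271]
 [ 0.     0.     0.     1.   ]]
```

View pics/w1.png

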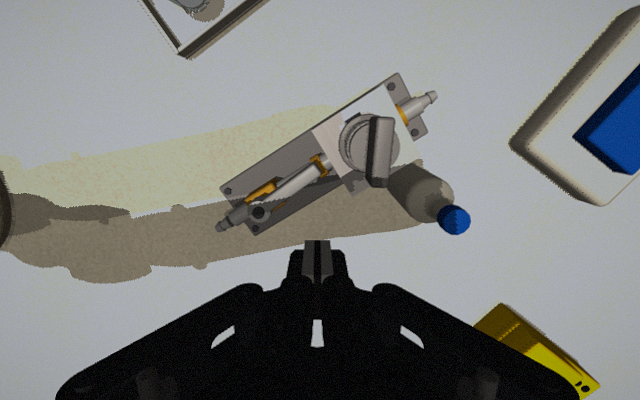

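The wrist view shows the lever pivot at (259,211), its tip near (325,168), the wing bar from (380,118) to (380,186), and the bottle to the right of the head.

```bash
python3 - <<'E'
from h import *
c=pickle.load(open("pics/w1.pkl","rb"))
z=lambda n,p,h:print(n,np.round(onz(c,p,h,c["T"])[:,:2],4).tolist())
z("lever",[(259,211),(325,168)],.097)
z("bar",[(373,117),(391,118),(389,186),(371,185)],.169)
z("barmid",[(382,118),(380,186)],.169)
z("plate",[(220,186),(397,73),(427,133),(254,235)],.012)
z("cap",[(454,219)],.17)
im=cv2.imread("pics/w1.png")[60:260,200:480];cv2.imwrite("pics/w1z.png",cv2.resize(im,None,fx=2.8,fy=2.8,interpolation=2))
E
```

```text
lever [[0.428, -0.2688], [0.5188, -0.2678]]
bar [[0.5794, -0.2411], [0.5912, -0.2497], [0.5626, -0.2986], [0.55, -0.2894]]
barmid [[0.5851, -0.2457], [0.5561, -0.2944]]
plate [[0.3725, -0.2234], [0.6541, -0.2292], [0.6528, -0.3169], [0.3679, -0.3107]]
cap [[0.5965, -0.3564]]
```

View pics/w1z.png

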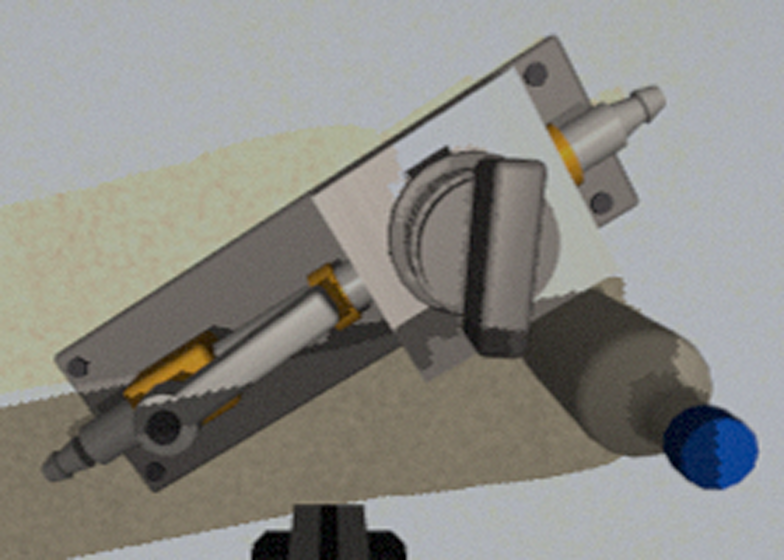

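The pivot is at about (0.4265,-0.269), the bar centre at (0.570,-0.270), and the bar angle is about 1.04 rad. Several views agree on that angle, though it is above the quoted 0.2–0.6. Next I go beside the lever with the jaws shut.

Emit:
{"api": "drive_tool", "payload": {"moves": "-10 -12 0 0 0 0;-10 -12 0 0 0 0;-10 -13 0 0 0 0;0 0 -40 0 0 0;0 0 -40 0 0 0;0 0 -40 0 0 0;0 0 -35 0 0 0;0 0 -20 0 0 0;0 0 -15 0 0 0;0 0 0 0 0 0;0 0 0 0 0 0"}}

```text
time_s: 2.5
position: [0.4716, -0.3149, 0.0822]
tool_rot: [1.298, 1.57, -0.85]
wrist_force: [0.1, 0.3, 0.5]
finger_gap: 0.0002
```

Emit:
{"api": "drive_tool", "payload": {"moves": "0.5 9 -2 0 0 0;0.5 9 0 0 0 0;0 10 0 0 0 0;1.6 7.3 0 0 0 0;1.6 7.3 0 0 0 0;-0.6 7.3 0 0 0 0;-0.7 7.4 0 0 0 0;-2.7 6.9 0 0 0 0;-2.7 6.8 0 0 0 0;-4.6 5.7 0 0 0 0;-4.7 5.7 0 0 0 0;-6.1 4.1 0 0 0 0;-6.1 4.1 0 0 0 0;0 0 0 0 0 0;0 0 0 0 0 0"}}

```text
time_s: 4.0
position: [0.4494, -0.2224, 0.0801]
tool_rot: [1.932, 1.567, -0.213]
wrist_force: [5.4, -1.8, -1.9]
finger_gap: 0.0001
```

Emit:
{"api": "drive_tool", "payload": {"moves": "-3 0 0 0 0 0;-3 0 0 0 0 0;0 0 0 0 0 0"}}

```text
time_s: 4.3
position: [0.4483, -0.2223, 0.0811]
tool_rot: [1.992, 1.558, -0.152]
wrist_force: [23.6, -5.2, -13.2]
finger_gap: -0.0003
```

Emit:
{"api": "drive_tool", "payload": {"moves": "-2 0 0 0 0 0;-2 0 0 0 0 0;0 0 0 0 0 0"}}

```text
time_s: 4.6
position: [0.4477, -0.2222, 0.082]
tool_rot: [1.994, 1.551, -0.148]
wrist_force: [34.3, -4.7, -17.9]
finger_gap: -0.0002
```

The force rises with almost no motion, so the lever is at its stop. I back off, go up and look.

Emit:
{"api": "drive_tool", "payload": {"moves": "11 0 0 0 0 0;10 0 0 0 0 0;0 0 20 0 0 0;0 0 40 0 0 0;10 -10 40 0 0 0;12 -20 40 0 0 0;12 -20 45 0 0 0;0 0 0 0 0 0;0 0 0 0 0 0"}}

```text
time_s: 5.5
position: [0.4929, -0.2726, 0.2639]
tool_rot: [2.643, 1.57, 0.496]
wrist_force: [-0.5, -0.4, -1.1]
finger_gap: 0.0001
```

```bash
python3 - <<'E'
from h import *
from cell import ctrl,optics
o=ctrl.get_obs();print(np.round(T_tool(o),3),np.round(o["joints"],2))
c=optics.camera("wrist");c["T"]=T_tool(o);pickle.dump(c,open("pics/w2.pkl","wb"))
im=c["frame"][60:260,200:480,::-1];cv2.imwrite("pics/w2.png",cv2.resize(im,None,fx=2.8,fy=2.8,interpolation=2))
E
```

```text
[[ 0.     0.839 -0.545  0.493]
 [ 0.    -0.545 -0.839 -0.273]
 [-1.     0.    -0.     0.264]
 [ 0.     0.     0.     1.   ]] [ 0.73  0.26 -0.34  1.48  0.09  1.42 -0.2 ]
```

View pics/w2.png

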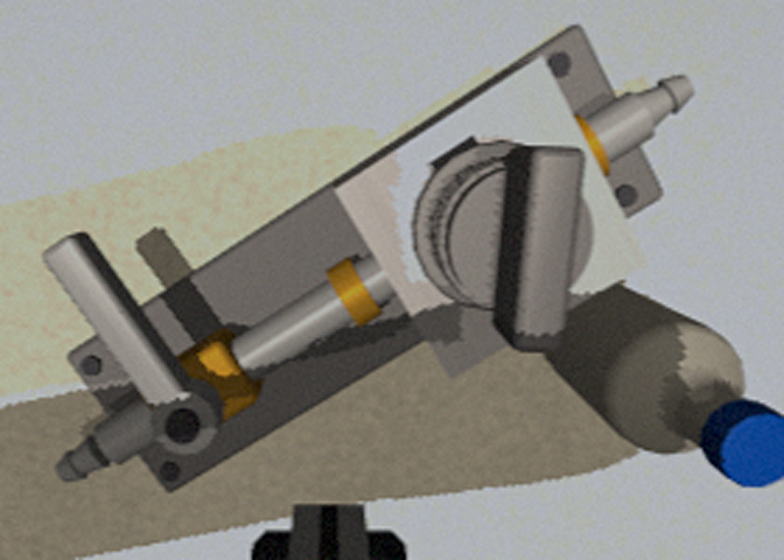

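The lever now lies across the pipe, with its pivot at (183,425) and tip at (65,240) in the crop. The wing bar runs from (557,150) to (545,345).

```bash
python3 - <<'E'
from h import *
c=pickle.load(open("pics/w2.pkl","rb"))
def z(n,p,h):
    q=onz(c,[(200+u/2.8,60+v/2.8) for u,v in p],h,c["T"])[:,:2];d=q[1]-q[0];print(n,np.round(q,4).tolist(),"ang",np.arctan2(d[1],d[0]),"len",np.hypot(*d), "mid",q.mean(0))
z("lever",[(183,425),(68,240)],.097)
z("plate left edge",[(70,355),(578,27)],.012)
z("bar",[(545,346),(558,150)],.169)
z("barL",[(520,345),(535,150)],.169)
z("barR",[(570,335),(583,155)],.169)
E
```

```text
lever [[0.4267, -0.2693], [0.4339, -0.1861]] ang 1.4843175527892392 len 0.08345588193979216 mid [ 0.4302897  -0.22770431]
plate left edge [[0.3715, -0.2248], [0.6548, -0.2297]] ang -0.017099689084172066 len 0.2832776655686602 mid [ 0.51315624 -0.22724408]
bar [[0.5576, -0.2943], [0.5875, -0.2467]] ang 1.0092951085786426 len 0.056233596355771874 mid [ 0.57253559 -0.27051289]
barL [[0.5514, -0.29], [0.5821, -0.2432]] ang 0.989804606468716 len 0.05592492166065735 mid [ 0.56678684 -0.26658385]
barR [[0.5654, -0.2954], [0.5927, -0.2517]] ang 1.0124558854967634 len 0.05151700476273414 mid [ 0.57907381 -0.27355752]
```

```bash
python3 - <<'E'
from h import *
c=pickle.load(open("pics/w2.pkl","rb"))
g=cv2.GaussianBlur(cv2.cvtColor(c["frame"],cv2.COLOR_RGB2GRAY),(3,3),0)
l=cv2.createLineSegmentDetector().detect(g)[0].reshape(-1,4)
for a in l:
    m=(a[:2]+a[2:])/2;L=np.hypot(*(a[2:]-a[:2]))
    if L>15 and 205<m[0]<275 and 140<m[1]<215:
        q=onz(c,a.reshape(2,2),.097,c["T"]);d=q[1]-q[0];print(np.round(a),round(L),np.round(q[:,:2],4).tolist(),round(np.arctan(d[1]/d[0])%np.pi,3))
E
```

```text
[230. 142. 262. 186.] 54 [[0.4417, -0.1863], [0.4408, -0.2429]] 1.555
[215. 147. 230. 141.] 16 [[0.4249, -0.1822], [0.4415, -0.1855]] 2.946
[251. 167. 265. 159.] 16 [[0.4442, -0.2198], [0.4622, -0.2206]] 3.097
[264. 199. 225. 145.] 66 [[0.4344, -0.256], [0.4351, -0.1861]] 1.561
[241. 187. 252. 203.] 19 [[0.4215, -0.2318], [0.4208, -0.2527]] 1.539
[258. 161. 248. 148.] 16 [[0.4535, -0.2182], [0.453, -0.2018]] 1.604
[258. 141. 267. 154.] 16 [[0.4665, -0.202], [0.4665, -0.2179]] 1.572
[185. 208. 229. 199.] 45 [[0.3544, -0.2165], [0.4021, -0.2349]] 2.773
[267. 159. 279. 175.] 20 [[0.4635, -0.2222], [0.4638, -0.2431]] 1.584
[269. 181. 257. 166.] 19 [[0.4505, -0.2426], [0.4498, -0.2221]] 1.601
[232. 177. 214. 153.] 30 [[0.42, -0.2169], [0.4205, -0.1862]] 1.553
[250. 203. 235. 214.] 18 [[0.4181, -0.2514], [0.3967, -0.2528]] 0.066
[223. 152. 238. 172.] 25 [[0.4284, -0.1905], [0.4281, -0.2163]] 1.558
```

The lever edges give 1.56 + 0.017 ≈ 1.575 rad relative to the line, so the valve is shut. Next I grip the wing bar.

Emit:
{"api": "drive_tool", "payload": {"moves": "26 1 0 0 0 0.5;26 1 0 0 0 0.5;26 1 0 0 0 0;0 0 0 0 0 0;0 0 -30 0 0 0;0 0 -30 0 0 0;0 0 -25 0 0 0;0 0 -20 0 0 0;0 0 -12 0 0 0;0 0 -10 0 0 0;0 0 0 0 0 0;0 0 0 0 0 0", "claw": 0.6, "grip_force": 50}}

```text
time_s: 6.75
position: [0.5709, -0.2698, 0.1373]
tool_rot: [1.85, 1.57, -0.279]
wrist_force: [0.2, -0.3, 0.4]
finger_gap: 0.0518
```

Emit:
{"api": "drive_tool", "payload": {"moves": "0 0 0 0 0 0;0 0 0 0 0 0;0 0 0 0 0 0;0 0 0 0 0 0;0 0 0 0 0 0;0 0 0 0 0 0;0 0 0 0 0 0;0 0 0 0 0 0", "claw": 0}}

```text
time_s: 7.55
position: [0.5712, -0.2699, 0.1377]
tool_rot: [1.757, 1.569, -0.373]
wrist_force: [-0.5, 0.9, 5.6]
finger_gap: 0.0155
```

Emit:
{"api": "drive_tool", "payload": {"moves": "0 0 0 0 0 4;0 0 0 0 0 4;0 0 0 0 0 4;0 0 0 0 0 4;0 0 0 0 0 4;0 0 0 0 0 4;0 0 0 0 0 3;0 0 0 0 0 0;0 0 0 0 0 0"}}

```text
time_s: 8.45
position: [0.5712, -0.2701, 0.1376]
tool_rot: [1.179, 1.569, -0.479]
wrist_force: [-0.3, -0.1, 6.2]
finger_gap: 0.0154
```

```bash
cat > s.py <<'E'
from h import *
from cell import ctrl
o=ctrl.get_obs();T=T_tool(o);print("yang+90deg",np.arctan2(T[1,1],T[0,1])+np.pi/2,o["wrist_force"].round(2),o["torque"].round(3),o["position"].round(4))
E
python3 s.py
```

```text
yang+90deg 1.483740900807932 [-0.29 -0.11  6.15] [-0.046  0.087  0.073] [ 0.5712 -0.2701  0.1376]
```

Emit:
{"api": "drive_tool", "payload": {"moves": "0 0 0 0 0 2;0 0 0 0 0 2;0 0 0 0 0 0;0 0 0 0 0 0"}}

```text
time_s: 8.85
position: [0.5712, -0.2701, 0.1376]
tool_rot: [1.096, 1.569, -0.492]
wrist_force: [-0.9, -1.0, 5.7]
finger_gap: 0.0154
```

```bash
python3 s.py
```

```text
yang+90deg 1.5535244641227686 [-0.9  -1.    5.72] [-0.082  0.087  0.178] [ 0.5712 -0.2701  0.1376]
```

Emit:
{"api": "drive_tool", "payload": {"moves": "0 0 0 0 0 1.5;0 0 0 0 0 1.5;0 0 0 0 0 0;0 0 0 0 0 0"}}

```text
time_s: 9.25
position: [0.5712, -0.2701, 0.1376]
tool_rot: [1.031, 1.569, -0.505]
wrist_force: [-0.0, -0.6, 5.5]
finger_gap: 0.0152
```

```bash
python3 s.py
```

```text
yang+90deg 1.6057948827024726 [-0.02 -0.59  5.52] [-0.035  0.082  0.064] [ 0.5712 -0.2701  0.1376]
```

Emit:
{"api": "drive_tool", "payload": {"moves": "0 0 0 0 0 1.5;0 0 0 0 0 1.5;0 0 0 0 0 0;0 0 0 0 0 0"}}

```text
time_s: 9.65
position: [0.5712, -0.2701, 0.1376]
tool_rot: [1.308, 1.569, -0.177]
wrist_force: [-0.1, 0.7, 5.2]
finger_gap: 0.0152
```

```bash
python3 s.py
```

```text
yang+90deg 1.6566523487925227 [-0.13  0.68  5.19] [ 0.083 -0.005 -0.852] [ 0.5712 -0.2701  0.1376]
```

A torque of −0.85 N m shows the hard stop. I ease off a touch and lift, slowly at first.

Emit:
{"api": "drive_tool", "payload": {"moves": "0 0 0 0 0 -0.9;0 0 2 0 0 0;0 0 3 0 0 0;0 0 5 0 0 0;0 0 0 0 0 0"}}

```text
time_s: 10.15
position: [0.5709, -0.2693, 0.1462]
tool_rot: [3.022, 1.57, 1.524]
wrist_force: [2.4, 0.6, -3.1]
finger_gap: 0.0154
```

```bash
python3 s.py
```

```text
yang+90deg 1.6432618798455179 [ 2.38  0.57 -3.15] [ 0.153 -1.059 -0.245] [ 0.5709 -0.2693  0.1462]
```

Emit:
{"api": "drive_tool", "payload": {"moves": "0 0 8 0 0 0;0 0 10 0 0 0;0 0 10 0 0 0;0 0 12 0 0 0;0 0 15 0 0 0;0 0 15 0 0 0;0 0 15 0 0 0;0 0 0 0 0 0;0 0 0 0 0 0"}}

```text
time_s: 11.05
position: [0.5708, -0.2698, 0.2321]
tool_rot: [0.967, 1.57, -0.532]
wrist_force: [-0.1, 0.1, -3.1]
finger_gap: 0.0153
```

```bash
python3 s.py; python3 - <<'E'
from h import *
from cell import ctrl,optics
ims=[]
for n in("scene","top"):
    c=optics.camera(n);pickle.dump(c,open(f"pics/{n}3.pkl","wb"));ims.append(c["frame"][:,:,::-1])
a=cv2.resize(ims[0][100:300,130:400],None,fx=1.48,fy=1.48);b=cv2.resize(ims[1][120:300,250:500],None,fx=1.6,fy=1.6)
im=np.zeros((300,800,3),np.uint8);im[:a.shape[0],:a.shape[1]]=a;im[:b.shape[0],400:]=b
cv2.imwrite("pics/c3.png",im)
E
```

```text
yang+90deg 1.6424432818485117 [-0.08  0.14 -3.07] [-0.     0.004 -0.036] [ 0.5708 -0.2698  0.2321]
```

View pics/c3.png

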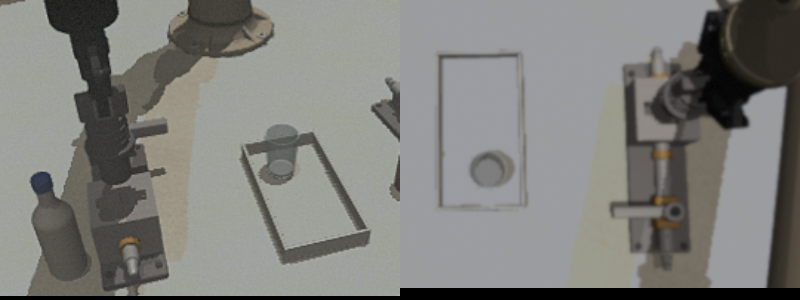

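The cartridge is out and hanging upright above the head. The valve is shut and the bottle and beaker are unmoved. I carry it to the free end of the tray.

Emit:
{"api": "drive_tool", "payload": {"moves": "1 6 0 0 0 0;2 14 0 0 0 0;3 22 0 0 0 0;4 28 0 0 0 0;4 30 0 0 0 0;4 30 0 0 0 0;4 30 0 0 0 0;4 30 0 0 0 0;4 28 0 0 0 0;2 22 0 0 0 0;1 14 0 0 0 0;1 8 0 0 0 0;0 2 0 0 0 0;0 0 -15 0 0 0;0 0 -25 0 0 0;0 0 -25 0 0 0;0 0 -20 0 0 0;0 0 -15 0 0 0;0 0 -10 0 0 0;0 0 0 0 0 0"}}

```text
time_s: 13.15
position: [0.604, -0.0066, 0.1204]
tool_rot: [-1.606, 1.569, -3.106]
wrist_force: [-0.0, -0.1, -3.2]
finger_gap: 0.0154
```

Emit:
{"api": "drive_tool", "payload": {"moves": "0 0 -4 0 0 0;0 0 -3 0 0 0;0 0 -2 0 0 0;0 0 -1.5 0 0 0;0 0 0 0 0 0"}}

```text
time_s: 13.65
position: [0.6046, -0.0058, 0.1112]
tool_rot: [-1.026, 1.571, -2.525]
wrist_force: [-0.6, 0.0, -2.4]
finger_gap: 0.0156
```

Emit:
{"api": "drive_tool", "payload": {"moves": "0 0 -1 0 0 0;0 0 -1 0 0 0;0 0 0 0 0 0"}}

```text
time_s: 13.95
position: [0.6046, -0.0058, 0.109]
tool_rot: [-1.766, 1.571, 3.018]
wrist_force: [0.1, -0.3, -4.0]
finger_gap: 0.015
```

Emit:
{"api": "drive_tool", "payload": {"moves": "0 0 -0.7 0 0 0;0 0 -0.7 0 0 0;0 0 0 0 0 0"}}

```text
time_s: 14.25
position: [0.6046, -0.0058, 0.1077]
tool_rot: [-2.324, 1.571, 2.46]
wrist_force: [-0.3, 0.3, -4.0]
finger_gap: 0.015
```

Emit:
{"api": "drive_tool", "payload": {"moves": "0 0 -0.6 0 0 0;0 0 -0.6 0 0 0;0 0 0 0 0 0"}}

```text
time_s: 14.55
position: [0.6049, -0.0057, 0.1076]
tool_rot: [1.248, 1.57, -0.252]
wrist_force: [-3.7, 0.1, 5.4]
finger_gap: 0.0157
```

Emit:
{"api": "drive_tool", "payload": {"moves": "0 0 -0.5 0 0 0;0 0 -0.5 0 0 0;0 0 0 0 0 0"}}

```text
time_s: 14.85
position: [0.6051, -0.0057, 0.1077]
tool_rot: [1.175, 1.569, -0.324]
wrist_force: [-5.5, -0.6, 12.3]
finger_gap: 0.0157
```

Contact came at TCP z = 0.1076, as predicted. I relax the press, open the jaws and rise.

Emit:
{"api": "drive_tool", "payload": {"moves": "0 0 0.5 0 0 0;0 0 0.5 0 0 0;0 0 0.4 0 0 0;0 0 0 0 0 0"}}

```text
time_s: 15.25
position: [0.6049, -0.0058, 0.1077]
tool_rot: [1.33, 1.57, -0.169]
wrist_force: [-2.9, -0.4, 6.7]
finger_gap: 0.0155
```

Emit:
{"api": "drive_tool", "payload": {"moves": "0 0 0 0 0 0;0 0 0 0 0 0;0 0 0 0 0 0;0 0 0 0 0 0;0 0 0 0 0 0;0 0 0 0 0 0;0 0 5 0 0 0;0 0 10 0 0 0;0 0 20 0 0 0;0 0 30 0 0 0;0 0 30 0 0 0;0 0 30 0 0 0;-20 0 10 0 0 0;-30 0 0 0 0 0;-30 0 0 0 0 0;0 0 0 0 0 0", "claw": 0.6}}

```text
time_s: 16.85
position: [0.5221, -0.0054, 0.2433]
tool_rot: [0.136, 1.569, -1.363]
wrist_force: [1.1, -0.3, 0.7]
finger_gap: 0.0513
```

```bash
python3 s.py; python3 - <<'E'
from h import *
from cell import ctrl,optics
ims=[]
for n in("scene","top"):
    c=optics.camera(n);pickle.dump(c,open(f"pics/{n}4.pkl","wb"));ims.append(c["frame"][:,:,::-1])
a=cv2.resize(ims[0][130:310,140:500],None,fx=2.2,fy=2.2);b=cv2.resize(ims[1][130:300,130:490],None,fx=1.2,fy=1.2)
im=np.zeros((600,800,3),np.uint8);im[:a.shape[0],:a.shape[1]]=a;im[396:600,:b.shape[1]]=b[:204]
cv2.imwrite("pics/c4.png",im)
E
```

```text
yang+90deg 1.6431360406318982 [ 1.11 -0.26  0.71] [ 0.026 -0.005 -0.012] [ 0.5221 -0.0054  0.2433]
```

View pics/c4.png

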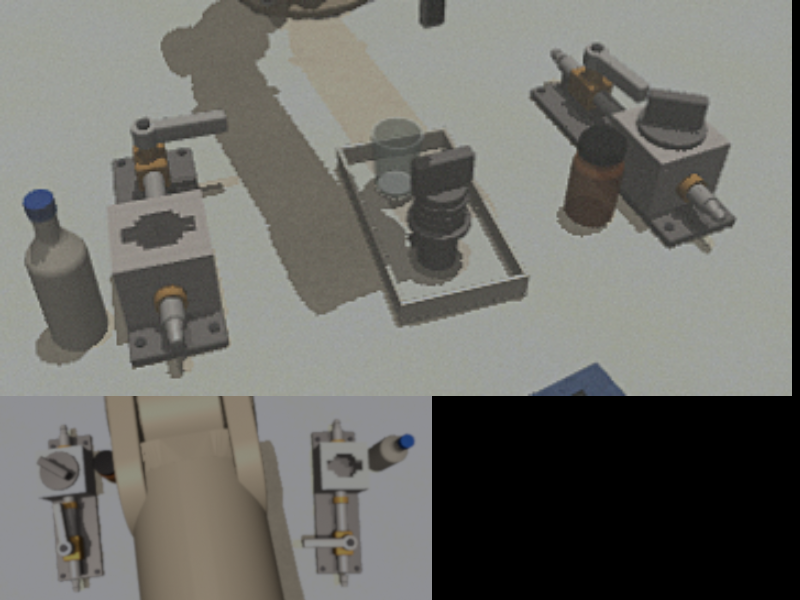

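The cartridge stands upright in the tray, clear of the beaker. The valve is shut (lever across the pipe), and line B, the jar, the bottle and the beaker are undisturbed. The gripper is clear, so I hand in.

```bash
python3 -c "
from cell import ctrl
print(ctrl.finish_job())"
```

```text
the job is handed in; nothing more can be done
None
```

The job is done and handed in at about 17 s of the 64 s allowed.

**What I did**
- **Valve:** I pushed line A's lever counter-clockwise to its stop. The push ended at about 34 N in x with almost no further motion. The lever's edges, measured from the wrist picture, put it at about 1.575 rad, so it is fully shut.
- **Cartridge:** I gripped the tall cartridge's wing bar and turned it to its hard stop, where the torque jumped to 0.85 N m. It then lifted straight out, with about 3 N of weight on the wrist.
- **Placing:** I lowered the cartridge onto the tray floor in sub-millimetre steps and felt contact at the height I had worked out. The last step pressed down with about 12 N; I eased that to about 7 N before opening the jaws.

**Last checks**
- The final pictures show the cartridge standing upright in the free end of the tray, clear of the beaker.
- The lever on line A lies across the pipe. By eye, line B, the jar, the bottle and the beaker are where they were; I did not measure their positions again.
- The gripper is touching nothing.

**What disagreed**
- **Bar angle:** three camera views put the locked wing bar at about 1.03 rad, above the stated 0.2–0.6 rad. It still turned to the stop and came out normally.
- **Lever angle:** a first rough reading from the pivot and tip gave 1.50 rad. I took the edge-based 1.575 rad instead, because it agreed with the hard stop I felt.

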